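Roll the whistle barrel to the stop and shut the keeper

ROBOT

A 6-joint arm with a two-finger parallel gripper is mounted at the origin on the work surface. World frame = base frame: x ahead of the robot, y to its left, z up, the work surface at z = 0. Lengths are in m, angles in rad, forces in N, time in s.
With the tool pointing down it reaches from about 0.15 to 0.775 m from the base axis. Payload 6.1 kg.
Tool frame: the origin (TCP) lies midway between the tips of the shut fingers; the grasp point (between the pads) lies 19 mm behind it; x points along the fingers, z is the direction in which the jaws open and shut, and the axes are right-handed (so a half turn about x gives the same grasp; the last joint's range is limited). The gripper opens to 85 mm and grips with 20 to 120 N. Pads are 22 mm wide; open, the fingers measure 114 mm over their backs; the gripper's body (76 mm by 85 mm) begins 54 mm behind the grasp point. The pads swing forward as they close: fully open they stand 13 mm farther back than shut.
Start: joints at [1.344, 0.126, -0.04, 1.405, 0, 1.571], TCP at [0.118, 0.512, 0.231] pointing down, gripper open.
Joint ranges: [-2.72, 2.72], [-0.95, 1.95], [-1.27, 1.35], [-1.78, 2.02], [-1.46, 1.47], [-3.14, 3.14]. Speed limits (rad/s): [2.39, 2.39, 3.01, 3.14, 3.14, 3.14].

INTERFACE

Orientations are given as a unit quaternion [x, y, z, w].
In Python, from station import ctrl gives the robot as it stands. The module is installed in compiled form; this text tells all that it offers.
- The arm moves only by the tool move_arm, never from a script. Its argument "plan" is a list of rows, each a list of 5 numbers: the shift along the tool's x, y, z in cm, then the turn about the tool's x in degrees, then the closure in counts, from 0 (fully open) to 255 (shut). A call has 1 to 8 rows; each row shifts and turns the pose as measured when the row begins, along the tool's axes as they then stand; what a row does not reach is not made up. A row lasts 1/8 s, in which the tool goes at most 62.5 mm and 10.7 degrees, less where a joint would pass 70% of its speed; a pose out of reach is approached as far as the arm can. A call with a gripper value outside its range is refused whole. The fingers move at their own pace and stop on an object; the grip force is fixed at half the most. Time passes only in rows, so rows that do not move let the fingers close. It gives the time, the measured TCP pose, the force and the opening at its end, in the units of the state.
- ctrl.observe(): the state, without advancing time (a new reading comes with each control period).
- ctrl.capture(name): name is "scene" or "top" or "wrist"; returns (picture, depth): 384x512x3 uint8, red, green, blue; 384x512 float32, m along the optical axis (not along the pixel's ray), 0 where there is no reading.
- ctrl.camera_model(name): a dict with "fovy" (degrees; the focal length in pixels is half the picture's height over the tangent of half this angle, whatever the lens; pixels are square), "cx", "cy" (the principal point, pixels), "eye" and "attitude" of the camera in the world. Camera axes: x right, y down, z forward; pixel columns grow to the right and rows downward; lengths in m; the calibration is good to about 2 mm. A picture is of the moment at which its call begins: read the wrist's pose just before it. camera_model takes no time and is no camera call; for the wrist camera it gives the pose at the moment of the call.
- ctrl.close_job(): hands the job in, once; it reports no verdict.
The state is a dict: "time_s": time; "qpos": joint angles; "dq": joint speeds; "tau": joint torques, N m; "eef_pos": TCP position; "orientation": TCP orientation; "contact_force": force on the tool from outside, world axes, zero at the start; "moment": the same for the moment, N m; "gripper_width": finger opening in m.
Only numpy, scipy, OpenCV 4.12 (cv2) and the standard library are available. Lean on these libraries where they do the work, as an engineer would, in place of code of your own. Each camera call takes 0.05 s, during which the arm holds its last target.

TASK

Push the bright tin whistle barrel up the sloped gutter with the fingertips until it drops into the seat against the end stop, then push the swinging keeper arm fully across the gutter behind it so that it cannot roll back. Do not lift the barrel, leave the toggle switch as it is, and do not disturb the other things on the desk.

Things in the scene. Friction and masses are not known exactly. Their poses are not given: they have to be found in the camera images.
- barrel: The round part: a bright tin tube 28 mm in diameter, 56 mm long, 28 to 56 g, lying on its side across the gutter, at the start against the lip at the lower end. Origin at its middle; its y axis runs along the tube (x and z turn as it rolls). Smooth: it rolls back down to the lip if let go on the slope.
- trough: Dark steel sloped gutter, fixed. Frame tilted with the slope: x up the gutter (8 degrees above level), y across it (left when looking uphill), z square to the running floor; origin on the floor's surface, on the middle line, 36 mm above the desk. Channel 62 mm wide; side walls 6 mm thick, tops at z = 8 mm. Running floor from x = -125 to 75 mm, then a 5 mm step down into the seat.
- lip (a point): Top of the 5 mm high cross lip at the gutter's lower end, on the middle line; the lip runs from x = -106 to -100 mm of the trough frame. The barrel starts resting against it, its middle at x = -89, z = 14 mm.
- stop (a point): Middle of the end stop's top edge, on the face that meets the barrel: x = 101, z = 30 mm of the trough frame. The stop is an upright plate 8 mm thick, as wide as the gutter.
- seat (a point): Where the barrel's middle lies when seated: x = 86.5, y = 0, z = 9 mm of the trough frame. It is then held by the step on the downhill side and the end stop on the uphill side, with about 0.5 mm of play, and stays when let go.
- keeper (a joint): Keeper: a steel arm 8 x 8 mm, 88 mm long from its pivot, swinging parallel to the gutter's floor, underside at z = 10 mm. In rad: 0 = arm points straight downhill beside the gutter's left wall; negative = swung outwards (limit -0.7); 1.571 = fully across (limit), 3 mm behind the seated barrel. Starts from -0.6 to 0, stays where it is left; 0.5 N at the post moves it.
- keeper_pivot (a point): The keeper's pivot, outside the left wall at x = 65.5, y = 55 mm of the trough frame; this point is at the arm's mid height, z = 14 mm. The pivot's pin is 10 mm thick, its top at z = 25 mm.
- keeper_post (a point): Middle of the upright brass post on the keeper arm, 62 mm from the pivot: 10 mm in diameter, standing from the arm's top (z = 18 mm of the gutter's frame) to z = 42 mm; this point is at z = 30 mm. Push it, or the arm, to swing the keeper.
- toggle (a joint): Bystander: the small steel toggle of the black switch box (70 x 60 mm, about 50 mm high, toggle to 80 mm) which stands on a steel bracket on the right of the desk. 0 = as it is, 0.7 = thrown over. Leave it.
- plug: Bystander: an upright pearwood plug 22 mm in diameter, 32 mm high, beyond the gutter's upper end; origin at the centre of its foot.
- gauge: Bystander: a flat steel taper gauge about 150 x 22 x 5 mm, lying along x beside the gutter's right side; origin in its middle, underside.
- mouthpiece: Bystander: a tin mouthpiece, a blocky piece 40 x 20 x 23 mm, at the right of the gutter's lower end; origin at the centre of its underside.
- anvil: Bystander: a rusty iron anvil block 100 x 60 x 58 mm, on the left of the desk; origin at the centre of its underside.
- hammer: Bystander: a hammer 220 mm long lying along its x axis on the right of the desk.
- tin: Bystander: an open tin cup 70 mm in diameter, 70 mm high, on the left of the desk; origin at the centre of its underside.
Not all that is in view belongs to the job. What is shaped like the barrel but red or yellow is not meant.

How it is judged:
By the outcome, as a careful person would: the job done as asked, in the order asked, and still so for the second after the job is handed in, with the robot touching nothing.
It also fails if it takes over 58 s, if anything falls off the work surface, if the arm or the gripper's body presses on something with over 40 N, if the wrist force passes 120 N, or if a joint passes its speed limit or range.

## Working session

There is one attempt and no reset: what is moved stays moved. The work goes in short steps, Python scripts to look and compute and a tool call to move; the robot and the scene stay as the last step left them, time stands still between calls to the robot, and variables do not carry over. Pictures are saved under pics/ and viewed, and the job is handed in when it is done.

Besides the shell and the picture viewer there is one more tool, called after "Request:" by a JSON object that holds its "fn" and its "kwargs", one argument or row to a line. move_arm: Moves the arm, as the interface text tells. Its arguments: {"type":"object","properties":{"plan":{"type":"array"}},"required":["plan"]}

```bash
ls; mkdir -p pics; python3 - <<'E'
from station import ctrl
import cv2, numpy as np
s=ctrl.observe(); print(s)
for n in ("scene","top"):
    p,d=ctrl.capture(n); cv2.imwrite(f"pics/{n}0.png",p[:,:,::-1]); np.savez(f"{n}0.npz",p=p,d=d); m=ctrl.camera_model(n);print(n,m)
    import pickle; pickle.dump(m,open(f"{n}.pkl","wb"))
E
```

```text
pics
{'time_s': 0.0, 'qpos': array([ 1.34402478e+00,  1.26345407e-01, -4.05907668e-02,  1.40540529e+00,
       -9.09275437e-07,  1.57077071e+00]), 'dq': array([ 0.00057025,  0.00150905,  0.00046941,  0.00064498, -0.00084382,
       -0.00211244]), 'tau': array([ 2.34389227e-04, -4.35916793e+01,  3.52921021e+01,  1.72389729e-02,
       -8.30420959e-05, -5.88547877e-06]), 'eef_pos': array([0.11794627, 0.511163  , 0.23055451]), 'orientation': array([-0.44056517,  0.55378235,  0.43988449,  0.55292773]), 'contact_force': array([ 0.98551528,  0.28918193, -0.91803903]), 'moment': array([ 0.00312266,  0.04795326, -0.00994838]), 'gripper_width': 0.08565752671215253}
scene {'fovy': 42.213601547768434, 'cx': 243.667210961135, 'cy': 190.76583948687136, 'eye': array([ 0.99719344, -0.48559356,  1.09423159]), 'attitude': array([ 0.89687169,  0.34321938, -0.10115789, -0.25997828])}
top {'fovy': 53.18872643026667, 'cx': 259.37952375622274, 'cy': 192.9558829572112, 'eye': array([ 0.39821652, -0.00513083,  1.224752  ]), 'attitude': array([-0.70296853,  0.70792702, -0.04901442,  0.04766727])}
```

View pics/scene0.png

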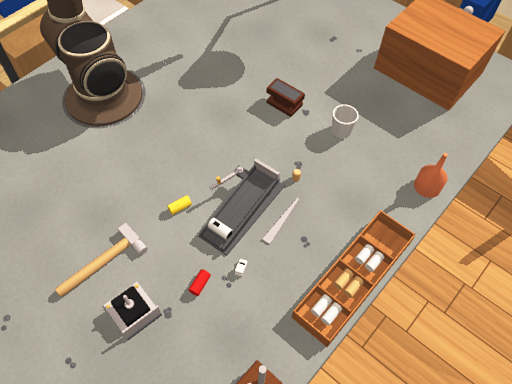

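View pics/top0.png

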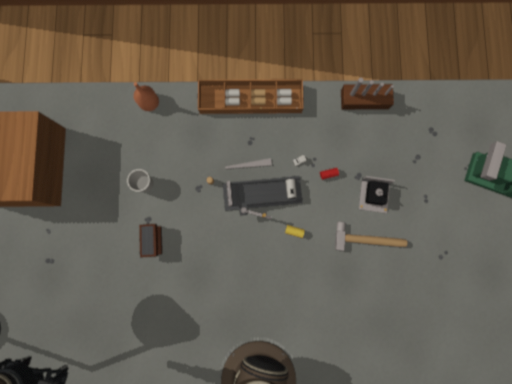

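The top view shows the gutter at (262,193) with its stop at the left (228,193). A white or bright tube lies at the lower end (290,188), the keeper's pivot is near (243,211), and its post is near (264,216). The lookalikes are the red tube (330,174), the yellow tube (295,231) and the tubes in the tray (232–285, 97). The bright one in the gutter fits the description, so I'll check it in a close crop.

```bash
cat > h.py <<'E'
import numpy as np, cv2, pickle
from scipy.spatial.transform import Rotation as R
def ray(m,u,v,H=384):
    f=H/2/np.tan(np.radians(m['fovy']/2))
    d=np.array([(u-m['cx'])/f,(v-m['cy'])/f,1.]); return m['eye'],R.from_quat(m['attitude']).as_matrix()@d
def onz(m,u,v,z):
    e,d=ray(m,u,v); return e+d*(z-e[2])/d[2]
def dep(m,u,v,D): e,d=ray(m,u,v); return e+d*D
def proj(m,P):
    f=192/np.tan(np.radians(m['fovy']/2))
    c=R.from_quat(m['attitude']).as_matrix().T@(np.asarray(P)-m['eye']); return m['cx']+f*c[0]/c[2], m['cy']+f*c[1]/c[2]
def load(n): 
    z=np.load(f'{n}0.npz'); return z['p'],z['d'],pickle.load(open(n+'.pkl','rb'))
E
python3 - <<'E'
from h import *
p,d,m=load('top')
c=p[150:240,200:320]; cv2.imwrite('pics/topc.png',cv2.resize(c,None,fx=6,fy=6,interpolation=cv2.INTER_NEAREST)[:,:,::-1])
p2,d2,m2=load('scene')
c=p2[150:260,190:310]; cv2.imwrite('pics/scc.png',cv2.resize(c,None,fx=5,fy=5,interpolation=cv2.INTER_NEAREST)[:,:,::-1])
for u,v in [(290,188),(262,193),(240,193),(228,193),(280,193),(263,216),(243,211),(300,215),(265,163),(211,181),(300,160)]:
    print(u,v,dep(m,u,v,d[v,u]).round(4))
E
```

```text
290 188 [ 0.574  -0.1025  0.0551]
262 193 [ 0.5615 -0.0162  0.0378]
240 193 [0.5612 0.0523 0.0433]
228 193 [0.556  0.0864 0.0828]
280 193 [ 0.5622 -0.0729  0.0295]
263 216 [ 0.4879 -0.0185  0.0582]
243 211 [0.5031 0.0422 0.0635]
300 215 [ 0.4947 -0.1374  0.0008]
265 163 [ 0.6645 -0.027   0.0034]
211 181 [0.6013 0.144  0.0337]
300 160 [ 0.6698 -0.1391  0.0207]
```

View pics/topc.png

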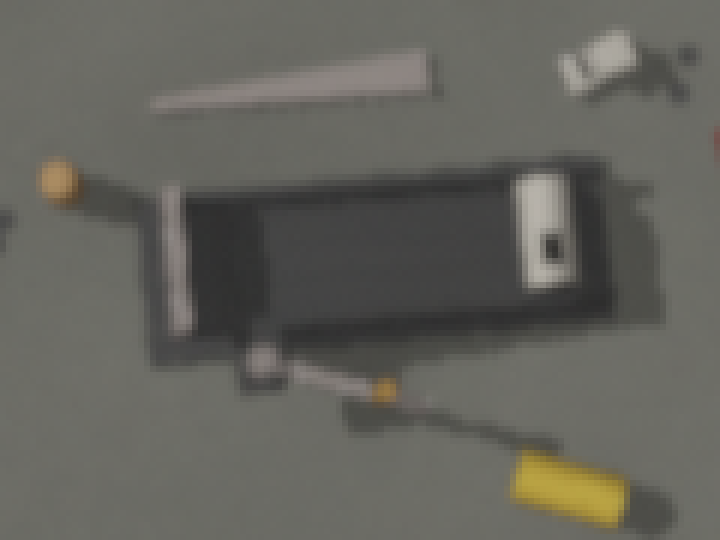

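View pics/scc.png

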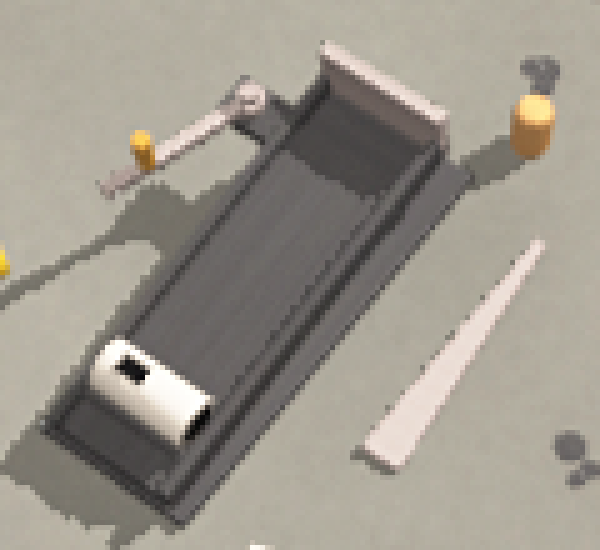

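The crop confirms it: the bright tube with a dark hole lies against the lower lip, and red, yellow and tray tubes are excluded. Next I'll measure the gutter frame from both views.

```bash
python3 - <<'E'
from h import *
from scipy.optimize import least_squares
pt,dt,mt=load('top'); ps,ds,ms=load('scene')
def cen(p,box,f,off):
    x0,y0,x1,y1=box; c=p[y0:y1,x0:x1].astype(float); h=cv2.cvtColor(p[y0:y1,x0:x1],cv2.COLOR_RGB2HSV)
    m=f(c,h).astype(np.uint8); n,l,st,ce=cv2.connectedComponentsWithStats(m); i=1+np.argmax(st[1:,4]); 
    q=np.argwhere(l==i)[:,::-1].astype(np.float32); r=cv2.minAreaRect(q)
    return st[i,4],(ce[i]+[x0,y0]).round(2),(np.array(r[0])+[x0,y0]).round(2),np.round(r[1],1),round(r[2],1)
br=lambda c,h:h[...,2]>135
print('barrel t',cen(pt,(280,175,302,202),br,0))
print('barrel s',cen(ps,(200,212,240,245),lambda c,h:h[...,2]>135,0))
print('stop t',cen(pt,(222,178,236,208),lambda c,h:h[...,2]>115,0))
print('stop s',cen(ps,(248,155,285,185),lambda c,h:h[...,2]>175,0))
o=lambda c,h:(h[...,1]>100)&(h[...,0]>8)&(h[...,0]<30)
print('post t',cen(pt,(255,208,272,222),o,0)); print('post s',cen(ps,(212,173,225,188),o,0))
print('pivot t',cen(pt,(238,204,250,214),lambda c,h:h[...,2]>125,0)); 
print('pivot s',cen(ps,(234,164,244,174),lambda c,h:h[...,2]>190,0))
print('plug t',cen(pt,(204,174,218,188),o,0))
E
```

```text
barrel t (np.int32(96), array([289.39, 186.95]), array([289.93, 187.9 ]), array([18.1,  6.7]), 83.7)
barrel s (np.int32(245), array([219.35, 227.49]), array([219.19, 227.46]), array([24.1, 11.6]), 33.7)
stop t (np.int32(67), array([228.84, 192.36]), array([228.77, 192.48]), array([23.2,  2.9]), 84.8)
stop s (np.int32(538), array([269.37, 162.9 ]), array([266., 168.]), array([26., 36.]), 90.0)
post t (np.int32(11), array([263.55, 214.82]), array([263.5, 215. ]), array([2.1, 3.5]), 45.0)
post s (np.int32(29), array([218.17, 179.52]), array([218.3, 179.6]), array([7.6, 3.6]), 63.4)
pivot t (np.int32(7), array([243.  , 209.71]), array([243., 210.]), array([2., 2.]), 90.0)
pivot s (np.int32(20), array([240.05, 168.45]), array([240.19, 168.54]), array([5. , 4.7]), 56.3)
plug t (np.int32(27), array([209.85, 180.3 ]), array([209.5, 180.5]), array([5., 5.]), 90.0)
```

```bash
cat >> h.py <<'E'
S8=np.radians(8)
def tframe(X,Y,yaw): # yaw = heading of uphill direction
    Rm=(R.from_euler('z',yaw)*R.from_euler('y',-S8)).as_matrix(); return Rm,np.array([X,Y,.036])
def t2w(pars,P): Rm,o=tframe(*pars); return Rm@np.asarray(P)/1+o
E
python3 - <<'E'
from h import *
from scipy.optimize import least_squares
pt,dt,mt=load('top'); ps,ds,ms=load('scene')
obs=[(mt,(289.93,187.9),(-.089,0,.028),'bar t'),(mt,(228.8,192.45),(.105,0,.030),'stop t'),(mt,(243.1,209.9),(.0655,.055,.025),'piv t'),
(ms,(240.1,168.5),(.0655,.055,.025),'piv s'),(ms,(255,158.2),(.101,.037,.030),'stopL s'),(ms,(279.8,172.),(.101,-.037,.030),'stopR s')]
def res(p): return np.concatenate([np.subtract(proj(m,t2w(p,P)),uv) for m,uv,P,n in obs])
s=least_squares(res,[.56,-.015,np.pi/2]);print(s.x,np.degrees(s.x[2]));
for o,r in zip(obs,s.fun.reshape(-1,2)):print(o[3],r.round(2))
pars=s.x; np.save('pars.npy',pars)
for n,P in dict(barrel=(-.089,0,.014),seat=(.0865,0,.009),pivot=(.0655,.055,.014)).items(): print(n,t2w(pars,P).round(4))
# post: triangulate
A=[];b=[]
for m,uv in ((mt,(263.6,214.9)),(ms,(218.3,178.0))):
    pass
Rm,o=tframe(*pars)
for m,uv,z in ((mt,(263.6,214.9),.042),(ms,(218.2,179.5),.030)):
    e,d=ray(m,*uv); el=Rm.T@(e-o); dl=Rm.T@d; P=el+dl*(z-el[2])/dl[2]; v=P[:2]-[.0655,.055]
    print('post local',P.round(4),'r',np.hypot(*v),'ang',np.arctan2(v[1],-v[0]), 'world',(Rm@P+o).round(4))
# overlay
for nm,p,m in(('t',pt,mt),('s',ps,ms)):
    k=4; im=cv2.resize(p,None,fx=k,fy=k)[:,:,::-1].copy()
    def L(a,b,c):
        q=[tuple(int(round((w+.5)*k)) for w in proj(m,t2w(pars,P))) for P in(a,b)]; cv2.line(im,*q,c,1)
    for y in(-.031,.031,.037,-.037): L((-.125,y,.008),(.101,y,.008),(0,255,0))
    L((.101,-.037,.03),(.101,.037,.03),(0,0,255)); L((.075,-.031,0),(.075,.031,0),(255,0,0)); L((-.1,-.031,.005),(-.1,.031,.005),(255,0,255));L((-.089,-.028,.028),(-.089,.028,.028),(255,255,0))
    im=im[620:900,820:1260] if nm=='t' else im[600:1020,760:1180]
    cv2.imwrite(f'pics/ov{nm}.png',im)
E
```

```text
[ 0.56803805 -0.01190915  1.674028  ] 95.91473897891035
bar t [ 0.26 -0.83]
stop t [-1.04  0.08]
piv t [-0.61 -0.36]
piv s [ 0.37 -1.62]
stopL s [-0.71  0.77]
stopR s [-1.08  1.2 ]
barrel [ 0.5773 -0.1015  0.0375]
seat [0.5593 0.072  0.057 ]
pivot [0.5068 0.045  0.059 ]
post local [0.0059 0.0788 0.042 ] r 0.0641922248908268 ang 0.37992941729943097 world [ 0.4897 -0.02    0.0784]
post local [0.0043 0.0787 0.03  ] r 0.06562681891158556 ang 0.36936717688110027 world [ 0.4898 -0.0199  0.0663]
```

View pics/ovt.png

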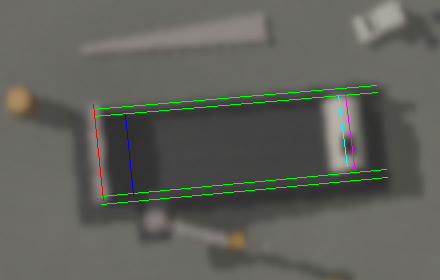

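View pics/ovs.png

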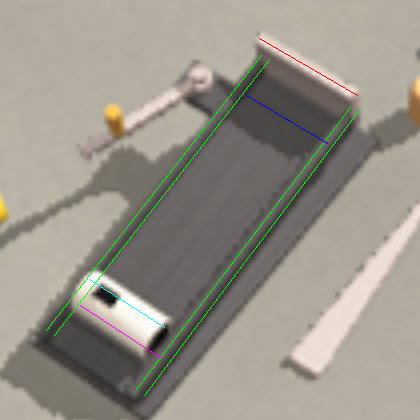

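```bash
python3 - <<'E'
from h import *
from station import ctrl
s=ctrl.observe(); Rm=R.from_quat(s['orientation']).as_matrix(); print(Rm.round(3))
m=ctrl.camera_model('wrist'); print(m); Rc=R.from_quat(m['attitude']).as_matrix()
print('cam in tool',(Rm.T@(m['eye']-s['eef_pos'])).round(3)); print('cam axes in tool',(Rm.T@Rc).round(3))
pars=np.load('pars.npy'); up=np.array([np.cos(pars[2]),np.sin(pars[2]),0]); print('uphill in tool',Rm.T@up)
T=np.array([.55,-.03,.26]); print('shift cm',(Rm.T@(T-s['eef_pos'])*100).round(2))
E
```

```text
[[-0.    -0.974  0.225]
 [-0.001  0.225  0.974]
 [-1.     0.    -0.001]]
{'fovy': 60.708445198259064, 'cx': 257.43779708824866, 'cy': 188.56472487375845, 'eye': array([0.03831063, 0.52991043, 0.3727775 ]), 'attitude': array([0.77187309, 0.61452259, 0.10140605, 0.12763514])}
cam in tool [-0.142  0.082  0.   ]
cam axes in tool [[-0.001 -0.322  0.947]
 [ 0.001 -0.947 -0.322]
 [ 1.     0.     0.001]]
uphill in tool [-0.00137617  0.3241151   0.94601665]
shift cm [ -2.88 -54.27 -43.02]
```

Request:
{"fn": "move_arm", "kwargs": {
  "plan": [
    [-0.2,-4.0,-3.5,0,195],
    [-0.2,-4.0,-3.5,0,195],
    [-0.2,-4.0,-3.5,0,195],
    [-0.2,-4.0,-3.5,0,195],
    [-0.2,-4.0,-3.5,0,195],
    [-0.2,-4.0,-3.5,0,195],
    [-0.2,-4.0,-3.5,0,195],
    [-0.2,-4.0,-3.5,0,195]
  ]
}}

```text
time_s: 1.1
eef_pos: [0.3718, 0.1585, 0.2445]
orientation: [-0.444, 0.553, 0.441, 0.55]
contact_force: [0.3, 0.2, -0.2]
gripper_width: 0.0203
```

Request:
{"fn": "move_arm", "kwargs": {
  "plan": [
    [-0.2,-4.0,-3.3,0,195],
    [-0.2,-4.0,-3.3,0,195],
    [-0.2,-4.0,-3.3,0,195],
    [-0.2,-4.0,-3.3,0,195],
    [-0.2,-4.0,-3.3,0,195],
    [-0.2,-3.0,-3.0,0,195],
    [0,0,0,10,195],
    [0,0,0,10,195]
  ]
}}

```text
time_s: 2.1
eef_pos: [0.5593, -0.0954, 0.2535]
orientation: [-0.335, 0.626, 0.335, 0.62]
contact_force: [-0.3, 0.2, 0.0]
gripper_width: 0.02
```

Request:
{"fn": "move_arm", "kwargs": {
  "plan": [
    [0,0,0,10,195],
    [0,0,0,10,195],
    [0,0,0,10,195],
    [0,0,0,10,195],
    [0,0,0,10,195],
    [0,0,0,0,195]
  ]
}}

```text
time_s: 2.85
eef_pos: [0.5583, -0.0958, 0.2499]
orientation: [-0.031, 0.711, 0.029, 0.701]
contact_force: [0.3, -0.9, -0.6]
gripper_width: 0.0201
```

```bash
python3 - <<'E'
from h import *
from station import ctrl
s=ctrl.observe(); Rm=R.from_quat(s['orientation']).as_matrix(); print(s['eef_pos'],np.degrees(np.arctan2(Rm[1,1],Rm[0,1])))
m=ctrl.camera_model('wrist'); pickle.dump(m,open('wrist.pkl','wb'))
p,d=ctrl.capture('wrist'); np.savez('wrist0.npz',p=p,d=d); cv2.imwrite('pics/w0.png',p[:,:,::-1])
pars=np.load('pars.npy')
im=p[:,:,::-1].copy()
def L(a,b,c):
    q=[tuple(int(round(w)) for w in proj(m,t2w(pars,P))) for P in(a,b)]; cv2.line(im,*q,c,1)
for y in(-.031,.031,.037,-.037): L((-.125,y,.008),(.101,y,.008),(0,255,0))
L((.101,-.037,.03),(.101,.037,.03),(0,0,255)); L((.075,-.031,0),(.075,.031,0),(255,0,0)); L((-.1,-.031,.005),(-.1,.031,.005),(255,0,255));L((-.089,-.028,.028),(-.089,.028,.028),(255,255,0))
cv2.imwrite('pics/w0o.png',im)
E
```

```text
[ 0.55829422 -0.09581765  0.24986452] 94.84051776706957
```

View pics/w0o.png

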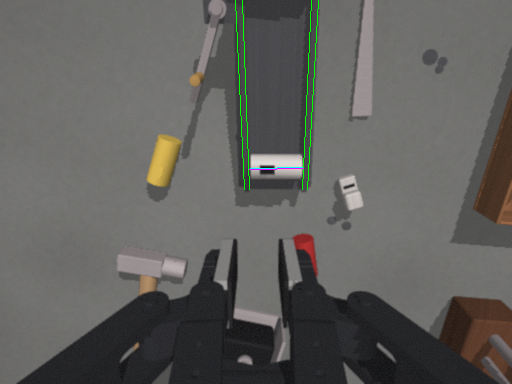

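View pics/w0.png

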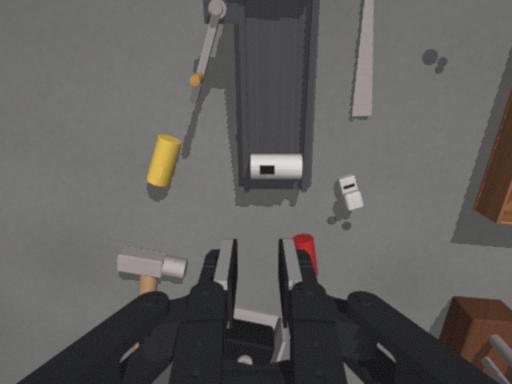

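```bash
python3 - <<'E'
from h import *
from scipy.optimize import least_squares
pw,dw,mw=load('wrist')
def cen(p,box,f):
    x0,y0,x1,y1=box; h=cv2.cvtColor(p[y0:y1,x0:x1],cv2.COLOR_RGB2HSV)
    m=f(h).astype(np.uint8); n,l,st,ce=cv2.connectedComponentsWithStats(m); i=1+np.argmax(st[1:,4])
    q=np.argwhere(l==i)[:,::-1].astype(np.float32); r=cv2.minAreaRect(q)
    return st[i,4],(ce[i]+[x0,y0]).round(2),(np.array(r[0])+[x0,y0]).round(2),np.round(r[1],1),round(r[2],1)
print('bar',cen(pw,(240,145,310,190),lambda h:h[...,2]>110))
print('post',cen(pw,(185,68,210,92),lambda h:(h[...,1]>110)&(h[...,0]<30)))
print('piv',cen(pw,(205,0,230,18),lambda h:h[...,2]>135))
g=cv2.cvtColor(pw,cv2.COLOR_RGB2GRAY)
for v in (60,100,130): print(v,g[v,228:330].tolist())
print(g[160:195,278].tolist())
c=pw[0:200,180:340]; cv2.imwrite('pics/w0c.png',cv2.resize(c,None,fx=3,fy=3,interpolation=cv2.INTER_CUBIC)[:,:,::-1]*1)
E
```

```text
bar (np.int32(1116), array([277.15, 164.86]), array([276. , 165.5]), array([23., 52.]), 90.0)
post (np.int32(133), array([196.33,  78.75]), array([196.5,  78.5]), array([ 9.9, 14.1]), 45.0)
piv (np.int32(172), array([216.43,   6.73]), array([217.35,   6.95]), array([16.4, 14.9]), 18.4)
60 [82, 82, 80, 82, 81, 83, 80, 65, 59, 57, 57, 60, 70, 74, 75, 74, 75, 72, 61, 70, 74, 74, 73, 75, 74, 73, 75, 77, 79, 76, 74, 73, 73, 74, 72, 76, 72, 75, 73, 76, 74, 75, 76, 75, 75, 74, 76, 77, 75, 77, 78, 76, 77, 76, 75, 76, 74, 74, 74, 77, 76, 75, 75, 75, 72, 77, 76, 76, 73, 71, 73, 75, 74, 75, 71, 62, 56, 55, 57, 55, 52, 66, 70, 75, 74, 71, 76, 80, 92, 108, 112, 110, 109, 109, 109, 112, 110, 111, 111, 111, 114, 112]
100 [83, 82, 81, 82, 81, 84, 84, 81, 64, 60, 57, 59, 59, 66, 68, 74, 73, 73, 71, 66, 74, 70, 75, 75, 75, 73, 72, 73, 75, 76, 75, 73, 74, 74, 74, 74, 70, 74, 72, 73, 71, 75, 75, 74, 76, 73, 76, 76, 73, 77, 73, 73, 73, 74, 72, 75, 77, 73, 70, 70, 76, 71, 74, 72, 75, 77, 73, 74, 73, 71, 74, 75, 72, 62, 57, 55, 52, 56, 53, 69, 74, 72, 75, 76, 73, 80, 86, 104, 114, 114, 114, 112, 111, 113, 112, 114, 114, 114, 115, 115, 115, 116]
130 [93, 81, 85, 84, 85, 85, 86, 87, 81, 65, 55, 58, 55, 63, 65, 73, 75, 75, 71, 68, 72, 75, 74, 72, 75, 75, 73, 74, 75, 78, 73, 74, 73, 72, 72, 73, 70, 74, 73, 74, 76, 73, 71, 75, 74, 76, 75, 75, 72, 73, 72, 73, 74, 70, 75, 77, 73, 73, 74, 72, 72, 71, 73, 75, 75, 75, 74, 75, 75, 72, 74, 68, 64, 55, 55, 55, 51, 66, 71, 71, 74, 72, 77, 75, 81, 89, 113, 116, 115, 115, 114, 115, 114, 115, 117, 115, 115, 115, 114, 115, 113, 113]
[214, 216, 218, 217, 217, 216, 209, 204, 204, 194, 187, 181, 176, 167, 156, 140, 122, 113, 97, 66, 57, 57, 53, 56, 58, 55, 56, 55, 60, 77, 84, 86, 85, 84, 86]
```

View pics/w0c.png

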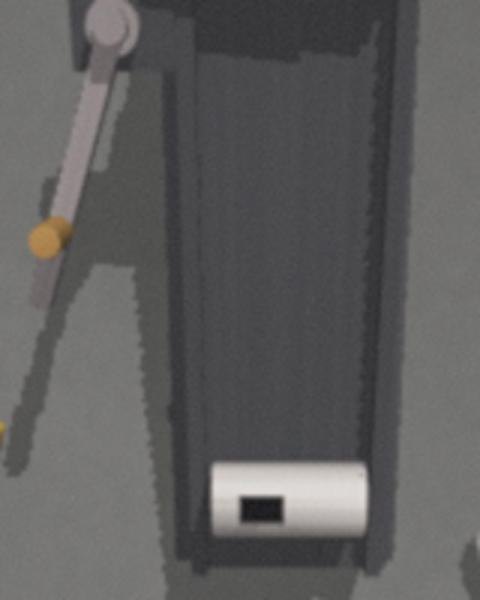

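```bash
python3 - <<'E'
from h import *
pw,dw,mw=load('wrist'); pars=np.load('pars.npy')
g=cv2.cvtColor(pw,cv2.COLOR_RGB2GRAY)
print(g[148:186,285].tolist()); print(g[165,244:310].tolist())
print('bar pred',proj(mw,t2w(pars,(-.089,0,.014))),'ends',proj(mw,t2w(pars,(-.089,.028,.02))),proj(mw,t2w(pars,(-.089,-.028,.02))))
print('pivot pred',proj(mw,t2w(pars,(.0655,.055,.025))))
for v in(60,100,130):
  r=[]
  for y in(.037,.031,-.031,-.037):
    xs=np.linspace(-.125,.1,400); q=np.array([proj(mw,t2w(pars,(x,y,.008))) for x in xs]); r.append(np.interp(v,q[::-1,1],q[::-1,0]) if q[0,1]<q[-1,1] else np.interp(-v,-q[:,1],q[:,0]))
  print(v,np.round(r,1))
e,dd=None,None
P=onz(mw,276.3,166.3,.0375); print('barrel axis world',P)
Rm,o=tframe(*pars)
e,d=ray(mw,196.3,78.7); el=Rm.T@(e-o); dl=Rm.T@d; P=el+dl*(.040-el[2])/dl[2]; print('post loc',P.round(4),np.hypot(P[0]-.0655,P[1]-.055),np.arctan2(P[1]-.055,.0655-P[0]),(Rm@P+o))
e,d=ray(mw,217,7); el=Rm.T@(e-o); dl=Rm.T@d; P=el+dl*(.025-el[2])/dl[2]; print('pivot loc',P)
E
```

```text
[74, 74, 73, 73, 72, 88, 129, 165, 185, 196, 202, 208, 212, 216, 218, 218, 217, 217, 212, 206, 205, 198, 188, 185, 176, 169, 161, 147, 130, 119, 95, 67, 57, 54, 55, 55, 58, 54]
[73, 74, 72, 66, 53, 71, 135, 198, 211, 209, 210, 211, 210, 211, 205, 178, 140, 129, 130, 130, 133, 133, 134, 132, 132, 134, 133, 133, 132, 138, 168, 207, 216, 216, 216, 217, 216, 217, 217, 215, 217, 217, 216, 217, 217, 217, 216, 216, 218, 217, 217, 216, 215, 216, 216, 217, 218, 205, 143, 84, 69, 73, 72, 75, 75, 75]
bar pred (np.float64(275.8522481687995), np.float64(162.55182638427138)) ends (np.float64(250.5034161707502), np.float64(164.98442798876627)) (np.float64(301.68883077290457), np.float64(164.29715104411468))
pivot pred (np.float64(214.1366036810444), np.float64(3.8458319794598594))
60 [238.5 244.6 307.8 314. ]
100 [240.3 246.  306.  311.8]
130 [241.5 247.1 304.6 310.2]
barrel axis world [ 0.57826057 -0.10574129  0.0375    ]
post loc [0.0055 0.0742 0.04  ] 0.06301066650657362 0.30964078205575546 [ 0.49424653 -0.01968905  0.07637422]
pivot loc [0.0630442  0.05268254 0.025     ]
```

The wrist view confirms the yaw and side position of the gutter. It puts everything about 3 mm further downhill than the far views do, so I'll use the wrist values. Now I go behind the barrel.

Request:
{"fn": "move_arm", "kwargs": {
  "plan": [
    [0,0,0,-1,195],
    [5,-2.2,0.95,0,195],
    [5,-2.2,0.95,0,195],
    [0,0,0,0,195],
    [0,0,0,0,195]
  ]
}}

```text
time_s: 3.52
eef_pos: [0.582, -0.1383, 0.1495]
orientation: [-0.042, 0.71, 0.04, 0.702]
contact_force: [0.0, 0.4, 0.1]
gripper_width: 0.0206
```

```bash
cat >> h.py <<'E'
def status(pars):
    from station import ctrl
    s=ctrl.observe(); Rt=R.from_quat(s['orientation']).as_matrix(); Rm,o=tframe(*pars)
    print('t',s['time_s'],'tcp',s['eef_pos'].round(4),'local',(1000*Rm.T@(s['eef_pos']-o)).round(1),'yaw',np.degrees(np.arctan2(Rt[1,1],Rt[0,1])).round(2),'F',s['contact_force'].round(1),'w',s['gripper_width'])
    return s,Rt
def need(s,Rt,T): print('shift cm',(Rt.T@(np.array(T)-s['eef_pos'])*100).round(2))
E
python3 - <<'E'
from h import *
p=np.load('pars.npy'); p[:2]+=-.003*np.array([np.cos(p[2]),np.sin(p[2])]); np.save('pars2.npy',p)
s,Rt=status(p); need(s,Rt,[.5817,-.138,.031])
E
```

```text
t 3.525 tcp [ 0.582  -0.1383  0.1495] local [-107.1   -0.8  129.6] yaw 96.67 F [0.  0.4 0.1] w 0.02063609776160751
shift cm [11.85  0.05  0.11]
```

Request:
{"fn": "move_arm", "kwargs": {
  "plan": [
    [4,0,0,0,195],
    [4,0,0,0,195],
    [2.8,0,0,-0.5,195],
    [1.0,0,0,0,195],
    [0,0,0,0,195]
  ]
}}

```text
time_s: 4.15
eef_pos: [0.5871, -0.1374, 0.0404]
orientation: [-0.049, 0.704, 0.044, 0.707]
contact_force: [0.4, 0.2, 0.1]
gripper_width: 0.02
```

```bash
python3 - <<'E'
from h import *
from station import ctrl
p=np.load('pars2.npy'); s,Rt=status(p)
q,d=ctrl.capture('wrist'); cv2.imwrite('pics/w1.png',q[:,:,::-1])
q,d=ctrl.capture('scene'); cv2.imwrite('pics/s1.png',cv2.resize(q[150:300,160:340],None,fx=4,fy=4)[:,:,::-1])
E
```

```text
t 4.15 tcp [ 0.5871 -0.1374  0.0404] local [-121.9   -6.    21.5] yaw 97.55 F [0.4 0.2 0.1] w 0.019984432290890378
```

View pics/w1.png

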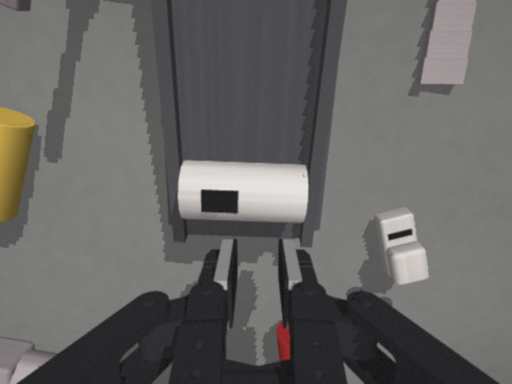

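View pics/s1.png

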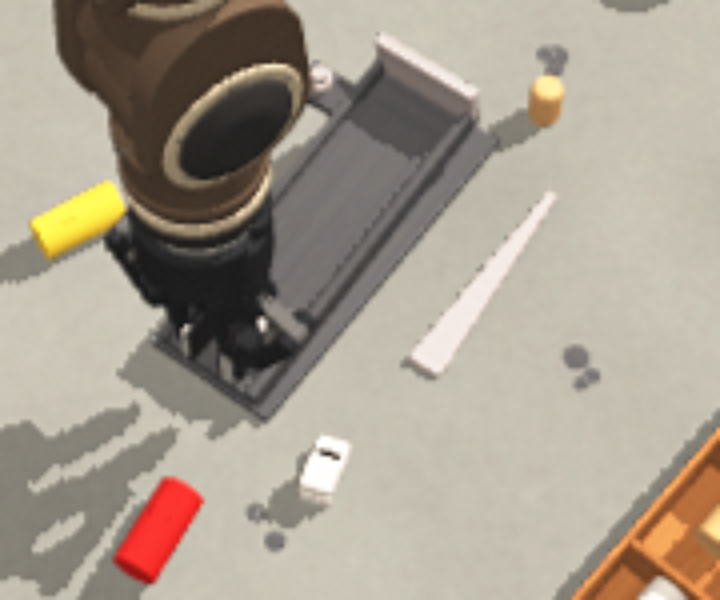

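Request:
{"fn": "move_arm", "kwargs": {
  "plan": [
    [0.5,0,-0.6,1.5,195],
    [0.4,0,0,0,195],
    [0,0,0,0,195]
  ]
}}

```text
time_s: 4.62
eef_pos: [0.5827, -0.1389, 0.0341]
orientation: [-0.039, 0.702, 0.034, 0.71]
contact_force: [0.2, 0.2, -0.3]
gripper_width: 0.0201
```

```bash
python3 - <<'E'
from h import *
p=np.load('pars2.npy'); s,Rt=status(p); print(Rt.round(3))
E
```

```text
t 4.625 tcp [ 0.5827 -0.1389  0.0341] local [-123.9   -1.5   15.5] yaw 95.93 F [ 0.2  0.2 -0.3] w 0.020132872989940105
[[ 0.011 -0.103  0.995]
 [-0.007  0.995  0.103]
 [-1.    -0.009  0.01 ]]
```

Request:
{"fn": "move_arm", "kwargs": {
  "plan": [
    [0.6,0,-0.1,0,195],
    [0.2,0.3,-0.05,0,195],
    [0,0.4,0,0,195],
    [-0.05,0.4,0,0,195],
    [-0.05,0.4,0,0,195]
  ]
}}

```text
time_s: 5.25
eef_pos: [0.5803, -0.125, 0.027]
orientation: [-0.04, 0.702, 0.032, 0.71]
contact_force: [0.4, -1.7, 1.9]
gripper_width: 0.0204
```

```bash
python3 - <<'E'
from h import *
from station import ctrl
p=np.load('pars2.npy'); s,Rt=status(p)
q,d=ctrl.capture('wrist'); cv2.imwrite('pics/w2.png',q[:,:,::-1])
E
```

```text
t 5.25 tcp [ 0.5803 -0.125   0.027 ] local [-110.9   -0.5    6.5] yaw 95.87 F [ 0.4 -1.7  1.9] w 0.020439137494387086
```

View pics/w2.png

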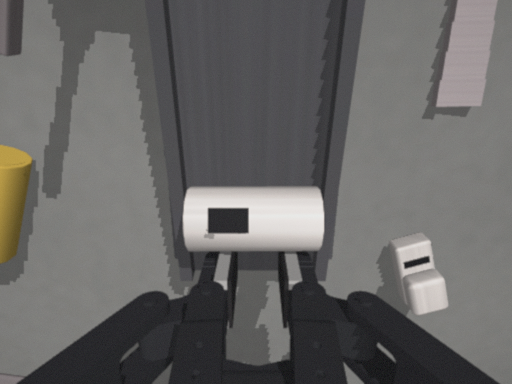

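Request:
{"fn": "move_arm", "kwargs": {
  "plan": [
    [-0.3,0.4,0,0,195],
    [-0.1,0.6,0,0,195],
    [-0.12,0.8,0,0,195],
    [-0.12,0.8,0,0,195],
    [-0.12,0.8,0,0,195]
  ]
}}

```text
time_s: 5.92
eef_pos: [0.5757, -0.0873, 0.0343]
orientation: [-0.04, 0.703, 0.033, 0.71]
contact_force: [0.5, -0.2, 0.3]
gripper_width: 0.0204
```

```bash
python3 - <<'E'
from h import *
from station import ctrl
p=np.load('pars2.npy'); s,Rt=status(p)
q,d=ctrl.capture('wrist'); cv2.imwrite('pics/w3.png',q[:,:,::-1])
E
```

```text
t 5.925 tcp [ 0.5757 -0.0873  0.0343] local [-72.3   0.1   8.4] yaw 95.92 F [ 0.5 -0.2  0.3] w 0.020406336446917007
```

View pics/w3.png

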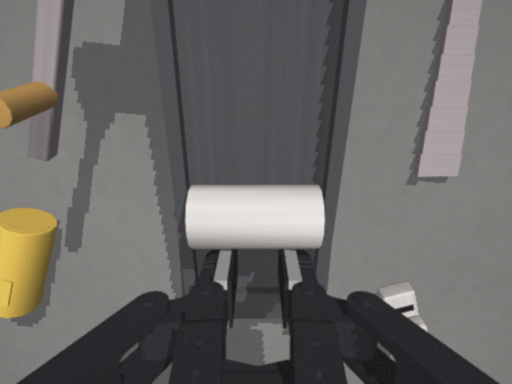

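Request:
{"fn": "move_arm", "kwargs": {
  "plan": [
    [-0.14,0.9,0,0,195],
    [-0.14,1.0,0,0,195],
    [-0.14,1.0,0,0,195],
    [-0.14,1.0,0,0,195],
    [-0.14,1.0,0,0,195],
    [-0.14,1.0,0,0,195],
    [-0.14,1.0,0,0,195],
    [-0.14,1.0,0,0,195]
  ]
}}

```text
time_s: 6.98
eef_pos: [0.5667, -0.0023, 0.0457]
orientation: [-0.04, 0.703, 0.034, 0.71]
contact_force: [0.9, -0.6, 0.7]
gripper_width: 0.0201
```

```bash
python3 - <<'E'
from h import *
p=np.load('pars2.npy'); s,Rt=status(p)
E
```

```text
t 6.975 tcp [ 0.5667 -0.0023  0.0457] local [13.9  0.3  7.8] yaw 95.95 F [ 0.9 -0.6  0.7] w 0.020093396445758797
```

Request:
{"fn": "move_arm", "kwargs": {
  "plan": [
    [-0.14,0.9,0,0,195],
    [-0.14,0.8,0,0,195],
    [-0.12,0.7,0,0,195],
    [-0.12,0.6,0,0,195]
  ]
}}

```text
time_s: 7.48
eef_pos: [0.5633, 0.03, 0.0509]
orientation: [-0.04, 0.703, 0.034, 0.71]
contact_force: [0.2, 0.3, -0.1]
gripper_width: 0.0202
```

```bash
python3 - <<'E'
from h import *
from station import ctrl
p=np.load('pars2.npy'); s,Rt=status(p)
q,d=ctrl.capture('wrist'); cv2.imwrite('pics/w4.png',q[:,:,::-1])
E
```

```text
t 7.475 tcp [0.5633 0.03   0.0509] local [46.8  0.4  8.5] yaw 95.98 F [ 0.2  0.3 -0.1] w 0.020151551766628088
```

View pics/w4.png

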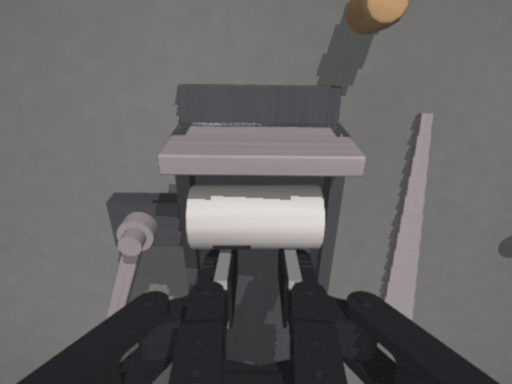

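Request:
{"fn": "move_arm", "kwargs": {
  "plan": [
    [-0.08,0.4,0,0,195],
    [-0.08,0.4,0,0,195],
    [-0.08,0.3,0,0,195]
  ]
}}

```text
time_s: 7.9
eef_pos: [0.562, 0.042, 0.0534]
orientation: [-0.04, 0.703, 0.034, 0.71]
contact_force: [-0.5, 0.8, 0.5]
gripper_width: 0.0199
```

```bash
python3 - <<'E'
from h import *
from station import ctrl
p=np.load('pars2.npy'); s,Rt=status(p)
q,d=ctrl.capture('wrist'); cv2.imwrite('pics/w5.png',q[:,:,::-1])
E
```

```text
t 7.9 tcp [0.562  0.042  0.0534] local [59.1  0.5  9.3] yaw 95.98 F [-0.5  0.8  0.5] w 0.019946782961319614
```

View pics/w5.png

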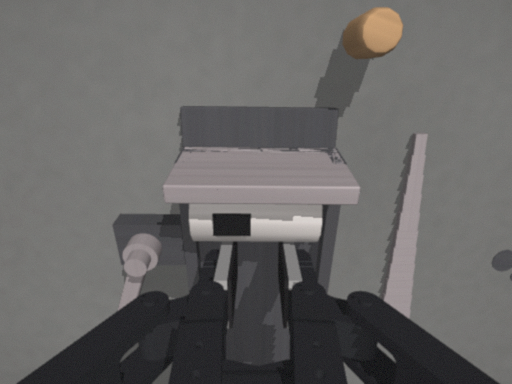

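Request:
{"fn": "move_arm", "kwargs": {
  "plan": [
    [0.0,-0.8,0,0,195],
    [-0.3,-1.0,0,0,195],
    [-3,-1,0,0,255],
    [-4,-2,0,0,255],
    [-3,-4,0,0,255],
    [-2,-5,0,0,255],
    [0,0,0,0,255]
  ]
}}

```text
time_s: 8.82
eef_pos: [0.5751, -0.1026, 0.1821]
orientation: [-0.04, 0.703, 0.033, 0.71]
contact_force: [0.4, 0.4, -0.8]
gripper_width: -0.0004
```

```bash
python3 - <<'E'
from h import *
from station import ctrl
p=np.load('pars2.npy'); s,Rt=status(p); print(s['qpos'])
m=ctrl.camera_model('wrist'); pickle.dump(m,open('wrist.pkl','wb'))
q,d=ctrl.capture('wrist'); np.savez('wrist0.npz',p=q,d=d)
im=q[:,:,::-1].copy()
def L(a,b,c):
    w=[tuple(int(round(w)) for w in proj(m,t2w(p,P))) for P in(a,b)]; cv2.line(im,*w,c,1)
for y in(-.031,.031,.037,-.037): L((-.125,y,.008),(.101,y,.008),(0,255,0))
L((.101,-.037,.03),(.101,.037,.03),(0,0,255)); L((.0865,-.028,.023),(.0865,.028,.023),(255,255,0));L((.0725,-.028,.009),(.0725,.028,.009),(255,0,255)); print('pivot pred',proj(m,t2w(p,(.0655,.055,.025))))
cv2.imwrite('pics/w6.png',im)
E
```

```text
t 8.825 tcp [ 0.5751 -0.1026  0.1821] local [-66.8   2.3 157. ] yaw 95.91 F [ 0.4  0.4 -0.8] w -0.00044562392766239284
[-0.17290195  0.23149092 -0.01957265  1.30775333 -0.00733978  1.29464033]
pivot pred (np.float64(174.68622897573357), np.float64(-30.614287583854804))
```

View pics/w6.png

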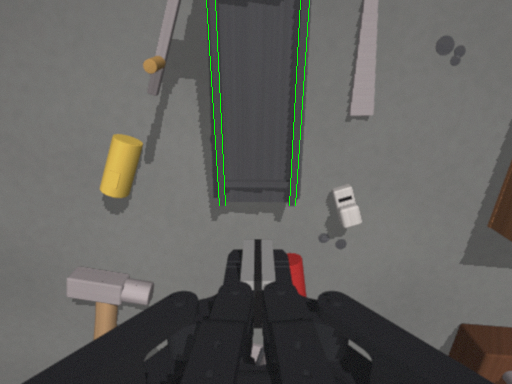

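Request:
{"fn": "move_arm", "kwargs": {
  "plan": [
    [0,4,-1.5,0,255],
    [0,4,-1.5,0,255],
    [0,0,0,0,255],
    [0,0,0,0,255]
  ]
}}

```text
time_s: 9.38
eef_pos: [0.5338, -0.0223, 0.1774]
orientation: [-0.04, 0.705, 0.034, 0.708]
contact_force: [0.6, -0.7, 1.1]
gripper_width: -0.0001
```

```bash
python3 - <<'E'
from h import *
from station import ctrl
p=np.load('pars2.npy'); s,Rt=status(p)
m=ctrl.camera_model('wrist'); pickle.dump(m,open('wrist.pkl','wb'))
q,d=ctrl.capture('wrist'); np.savez('wrist0.npz',p=q,d=d); cv2.imwrite('pics/w7.png',q[:,:,::-1])
im=q[:,:,::-1].copy()
def L(a,b,c):
    w=[tuple(int(round(w)) for w in proj(m,t2w(p,P))) for P in(a,b)]; cv2.line(im,*w,c,1)
for y in(-.031,.031,.037,-.037): L((-.125,y,.008),(.101,y,.008),(0,255,0))
L((.101,-.037,.03),(.101,.037,.03),(0,0,255)); L((.0725,-.028,.009),(.0725,.028,.009),(255,0,255)); L((.0655,.055,.025),(.0655,.055,.0),(0,255,255));print('pivot pred',proj(m,t2w(p,(.0655,.055,.025))))
cv2.imwrite('pics/w7o.png',im)
def cen(p,box,f):
    x0,y0,x1,y1=box; h=cv2.cvtColor(p[y0:y1,x0:x1],cv2.COLOR_RGB2HSV)
    mm=f(h).astype(np.uint8); n,l,st,ce=cv2.connectedComponentsWithStats(mm); i=1+np.argmax(st[1:,4]); return st[i],ce[i]+[x0,y0]
print(cen(q,(0,0,300,300),lambda h:(h[...,1]>110)&(h[...,0]<20)))
E
```

```text
t 9.375 tcp [ 0.5338 -0.0223  0.1774] local [ 15.9  35.1 140.5] yaw 95.98 F [ 0.6 -0.7  1.1] w -6.123857306904328e-05
pivot pred (np.float64(228.3614648529743), np.float64(101.4143459286438))
(array([198, 166,  15,  22, 233], dtype=int32), array([204.87982833, 176.47639485]))
```

View pics/w7o.png

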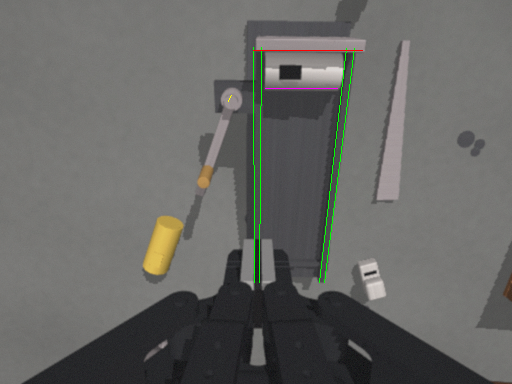

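View pics/w7.png

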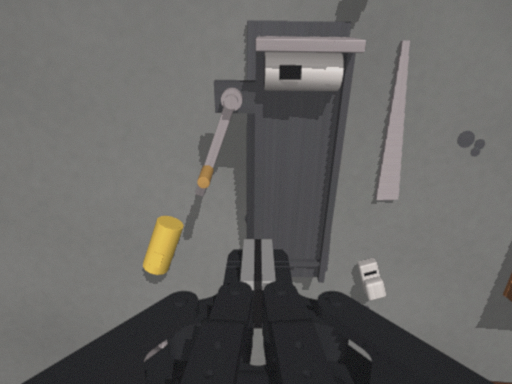

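```bash
python3 - <<'E'
from h import *
q,d,m=load('wrist'); p=np.load('pars2.npy'); Rm,o=tframe(*p)
for c in(275,310,325):
  for r in range(46,100,3):
    P=Rm.T@(dep(m,c,r,d[r,c])-o); print(c,r,(1000*P).round(1),q[r,c].tolist()) if c!=275 or r%2 else None
for c,r in ((295,130),(295,160),(300,44)): print(c,r,(1000*(Rm.T@(dep(m,c,r,d[r,c])-o))).round(1))
E
```

```text
275 49 [101.5  21.9  29.7] [146, 137, 138]
275 55 [96.5 21.  15.7] [132, 128, 125]
275 61 [92.9 21.1 19.4] [146, 141, 139]
275 67 [89.2 21.2 22.4] [142, 138, 136]
275 73 [85.1 21.  22. ] [188, 183, 179]
275 79 [80.9 20.9 21.8] [154, 149, 146]
275 85 [76.3 20.7 19.4] [115, 110, 109]
275 91 [68.3 19.5 -0.3] [64, 65, 66]
275 97 [63.5 19.3 -0.6] [60, 60, 61]
310 46 [103.3  -1.7  28.6] [150, 142, 143]
310 49 [101.4  -2.   27.8] [151, 141, 143]
310 52 [98.1 -4.8 10.4] [106, 104, 103]
310 55 [96.6 -4.1 16.1] [127, 124, 122]
310 58 [94.7 -4.  17.5] [137, 132, 130]
310 61 [92.9 -3.9 19.3] [143, 136, 136]
310 64 [90.9 -3.9 19.9] [151, 146, 144]
310 67 [89.1 -3.9 21. ] [163, 158, 155]
310 70 [87.3 -3.7 23.3] [216, 211, 207]
310 73 [85.3 -3.9 23.1] [196, 191, 187]
310 76 [83.  -4.3 21.3] [184, 178, 176]
310 79 [81.3 -4.1 23.9] [170, 164, 163]
310 82 [78.7 -4.7 20.9] [147, 143, 140]
310 85 [76.2 -5.2 18.7] [123, 119, 117]
310 88 [73.7 -5.7 16.6] [104, 101, 99]
310 91 [68.5 -8.4  0.5] [67, 68, 69]
310 94 [65.8 -8.9 -1. ] [60, 59, 61]
310 97 [63.6 -9.  -0.5] [59, 60, 61]
325 46 [103.4 -11.6  30. ] [150, 141, 141]
325 49 [101.6 -11.6  30.7] [151, 142, 144]
325 52 [ 98.2 -15.7  10.8] [102, 99, 98]
325 55 [ 96.6 -14.8  16.1] [127, 122, 122]
325 58 [ 94.8 -14.7  17.7] [136, 132, 130]
325 61 [ 93.  -14.4  20.4] [142, 137, 135]
325 64 [ 91.1 -14.4  21.5] [148, 142, 141]
325 67 [ 89.2 -14.5  21.9] [151, 147, 146]
325 70 [ 87.1 -14.8  21.3] [210, 204, 200]
325 73 [ 85.2 -14.8  22.3] [204, 196, 193]
325 76 [ 83.1 -15.   22.2] [190, 183, 181]
325 79 [ 81.1 -15.1  22.5] [175, 168, 166]
325 82 [ 78.8 -15.6  21.1] [151, 147, 144]
325 85 [ 76.3 -16.2  19.2] [126, 123, 120]
325 88 [ 73.8 -16.8  17.1] [110, 107, 105]
325 91 [ 68.5 -20.5   0.3] [67, 65, 65]
325 94 [ 66.  -20.8  -0.3] [59, 60, 61]
325 97 [ 63.4 -21.2  -1.2] [57, 58, 59]
295 130 [36.   1.6 -0.8]
295 160 [ 8.7  0.2 -0.5]
300 44 [104.6   5.3  30.1]
```

The barrel is seated: its crest measures z≈23 mm at x≈86, where 23 is expected (28 if it sat on the running floor). Now I locate the keeper post.

```bash
python3 - <<'E'
from h import *
q,d,m=load('wrist'); p=np.load('pars2.npy'); Rm,o=tframe(*p)
h=cv2.cvtColor(q,cv2.COLOR_RGB2HSV); mk=(h[...,1]>110)&(h[...,0]<20); mk[:160]=0;mk[195:]=0;mk[:,:190]=0;mk[:,220:]=0
P=np.array([1000*(Rm.T@(dep(m,c,r,d[r,c])-o)) for r,c in np.argwhere(mk)]); 
print(P.min(0),P.max(0)); t=P[P[:,2]>37]; print(len(t),np.median(t,0), (t.min(0)+t.max(0))/2)
c=np.median(t,0); a=np.arctan2(c[1]-55,65.5-c[0]); print('ang out',a,np.hypot(c[1]-55,65.5-c[0]))
# target: finger centre 30mm outward of post
post=np.array([65.5-62*np.cos(a),55+62*np.sin(a)]); print(post)
from station import ctrl
s=ctrl.observe(); Rt=R.from_quat(s['orientation']).as_matrix()
T=t2w(p,[post[0]/1000-.003,post[1]/1000+.032,.025]); print(T); need(s,Rt,T)
E
```

```text
[ 2.82467237 34.28928042 18.21879971] [118.9012813   79.62848634 268.97057971]
128 [ 8.33381365 75.23977733 41.35737715] [ 60.86297683  56.95888338 153.02736663]
ang out 0.3402796553106363 60.64339575296035
[ 7.05499523 75.69254498]
[ 0.46117272 -0.02545737  0.06132105]
shift cm [11.57  0.54 -7.3 ]
```

Request:
{"fn": "move_arm", "kwargs": {
  "plan": [
    [0,0.2,-3.7,0,255],
    [0,0.2,-3.7,0,255],
    [4,0,0,0,255],
    [4,0,0,0,255],
    [2.5,0,0,0,255],
    [0,0,0,0,255]
  ]
}}

```text
time_s: 10.18
eef_pos: [0.4604, -0.0304, 0.0687]
orientation: [-0.038, 0.704, 0.032, 0.708]
contact_force: [-0.4, 0.4, 0.6]
gripper_width: 0.0001
```

```bash
python3 - <<'E'
from h import *
from station import ctrl
p=np.load('pars2.npy'); s,Rt=status(p)
q,d=ctrl.capture('wrist'); cv2.imwrite('pics/w8.png',q[:,:,::-1])
E
```

```text
t 10.175 tcp [ 0.4604 -0.0304  0.0687] local [  0.3 108.9  33. ] yaw 95.67 F [-0.4  0.4  0.6] w 0.00011576019600675347
```

View pics/w8.png

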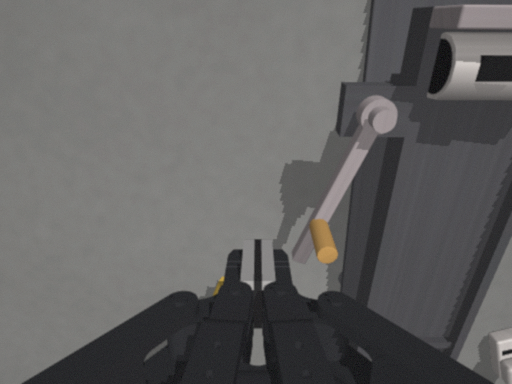

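Request:
{"fn": "move_arm", "kwargs": {
  "plan": [
    [0.6,0.3,0.5,0,255],
    [0.2,0,1.0,0,255],
    [0,0,1.0,0,255],
    [0,0,1.0,0,255],
    [0,0,1.0,0,255]
  ]
}}

```text
time_s: 10.85
eef_pos: [0.5112, -0.0229, 0.065]
orientation: [-0.038, 0.702, 0.032, 0.71]
contact_force: [-1.1, 1.2, 0.5]
gripper_width: -0.0002
```

```bash
python3 - <<'E'
from h import *
from station import ctrl
p=np.load('pars2.npy'); s,Rt=status(p)
q,d=ctrl.capture('wrist'); cv2.imwrite('pics/w9.png',q[:,:,::-1])
E
```

```text
t 10.85 tcp [ 0.5112 -0.0229  0.065 ] local [ 1.9 57.7 29. ] yaw 95.64 F [-1.1  1.2  0.5] w -0.0001779612302579706
```

View pics/w9.png

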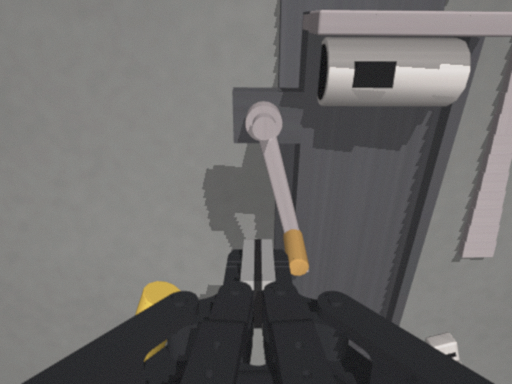

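Request:
{"fn": "move_arm", "kwargs": {
  "plan": [
    [0.2,0.2,0.7,0,255],
    [0.1,0.2,0.7,0,255],
    [0,0.4,0.7,0,255],
    [0,0.5,0.5,0,255]
  ]
}}

```text
time_s: 11.4
eef_pos: [0.5388, -0.0066, 0.0621]
orientation: [-0.038, 0.702, 0.032, 0.711]
contact_force: [-0.8, -1.0, 0.3]
gripper_width: 0.0001
```

```bash
python3 - <<'E'
from h import *
from station import ctrl
p=np.load('pars2.npy'); s,Rt=status(p)
q,d=ctrl.capture('wrist'); cv2.imwrite('pics/w10.png',q[:,:,::-1])
E
```

```text
t 11.4 tcp [ 0.5388 -0.0066  0.0621] local [14.9 28.6 24.3] yaw 95.63 F [-0.8 -1.   0.3] w 0.00014357452012639255
```

View pics/w10.png

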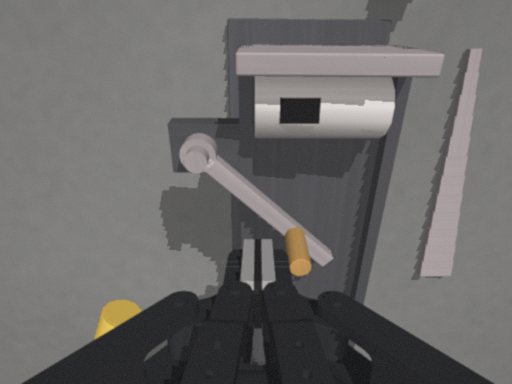

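Request:
{"fn": "move_arm", "kwargs": {
  "plan": [
    [0,-0.8,-0.3,0,255],
    [0.1,-1.2,0,0,255],
    [0.1,-0.3,1.0,0,255],
    [0,0,1.0,0,255],
    [0,0,0.2,0,255]
  ]
}}

```text
time_s: 12.08
eef_pos: [0.5623, -0.029, 0.0608]
orientation: [-0.038, 0.701, 0.032, 0.711]
contact_force: [-0.7, 0.2, -0.2]
gripper_width: 0.0002
```

```bash
python3 - <<'E'
from h import *
from station import ctrl
p=np.load('pars2.npy'); s,Rt=status(p)
q,d=ctrl.capture('wrist'); cv2.imwrite('pics/w11.png',q[:,:,::-1])
E
```

```text
t 12.075 tcp [ 0.5623 -0.029   0.0608] local [-9.8  7.4 26.4] yaw 95.62 F [-0.7  0.2 -0.2] w 0.00015149861934261863
```

View pics/w11.png

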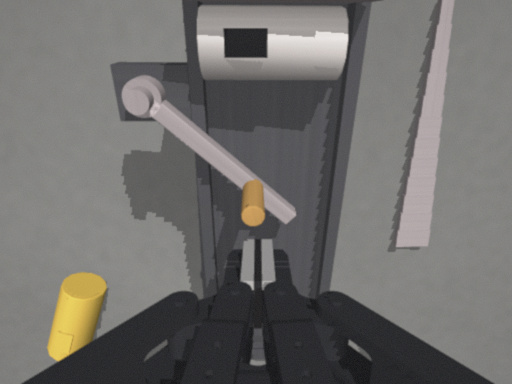

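Request:
{"fn": "move_arm", "kwargs": {
  "plan": [
    [-0.05,1.0,0.2,0,255],
    [-0.1,0.9,0.2,0,255],
    [-0.12,0.8,0.2,0,255],
    [-0.12,0.8,0.2,0,255],
    [-0.12,0.7,0.2,0,255],
    [-0.1,0.6,0.1,0,255]
  ]
}}

```text
time_s: 12.88
eef_pos: [0.5689, 0.0237, 0.0672]
orientation: [-0.038, 0.701, 0.032, 0.712]
contact_force: [0.9, -0.3, -0.6]
gripper_width: 0.0001
```

```bash
python3 - <<'E'
from h import *
from station import ctrl
p=np.load('pars2.npy'); s,Rt=status(p)
q,d=ctrl.capture('wrist'); cv2.imwrite('pics/w12.png',q[:,:,::-1])
E
```

```text
t 12.875 tcp [0.5689 0.0237 0.0672] local [42.3 -4.6 25.6] yaw 95.67 F [ 0.9 -0.3 -0.6] w 7.451837133348025e-05
```

View pics/w12.png

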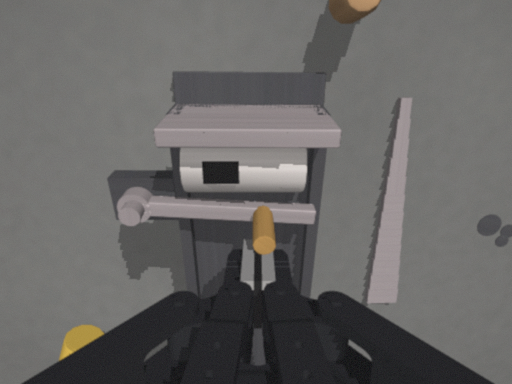

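Request:
{"fn": "move_arm", "kwargs": {
  "plan": [
    [-0.05,0.4,0,0,255],
    [-0.05,0.3,0,0,255]
  ]
}}

```text
time_s: 13.18
eef_pos: [0.5684, 0.0285, 0.068]
orientation: [-0.041, 0.701, 0.029, 0.712]
contact_force: [3.0, -15.1, -3.7]
gripper_width: 0.0001
```

```bash
python3 - <<'E'
from h import *
p=np.load('pars2.npy'); s,Rt=status(p)
E
```

```text
t 13.175 tcp [0.5684 0.0285 0.068 ] local [47.2 -4.5 25.7] yaw 95.59 F [  3.  -15.1  -3.7] w 0.00012953513602755994
```

The push force rose to 15 N, so the keeper is at its limit. I'll back off and check.

Request:
{"fn": "move_arm", "kwargs": {
  "plan": [
    [0,-0.8,0,0,255],
    [0,-1.5,0,0,255],
    [-4,-1,0,0,255],
    [-5,-3,0,0,255],
    [-3,-1,0,0,255],
    [0,0,0,0,255]
  ]
}}

```text
time_s: 13.92
eef_pos: [0.5724, -0.0469, 0.1915]
orientation: [-0.039, 0.702, 0.029, 0.71]
contact_force: [-0.6, -0.4, -1.0]
gripper_width: 0.0002
```

```bash
python3 - <<'E'
from h import *
from station import ctrl
p=np.load('pars2.npy'); s,Rt=status(p); Rm,o=tframe(*p)
m=ctrl.camera_model('wrist'); pickle.dump(m,open('wrist.pkl','wb'))
q,d=ctrl.capture('wrist'); np.savez('wrist0.npz',p=q,d=d); cv2.imwrite('pics/w13.png',q[:,:,::-1])
# predicted across-arm centreline & actual
for y in (.04,.02,-.03): print('arm pred',y,proj(m,t2w(p,(.0615,y,.018))),proj(m,t2w(p,(.0695,y,.018))))
for n in('scene','top'):
    a,b=ctrl.capture(n); cv2.imwrite(f'pics/{n}9.png',a[:,:,::-1])
E
```

```text
t 13.925 tcp [ 0.5724 -0.0469  0.1915] local [-10.2  -0.7 158.5] yaw 95.52 F [-0.6 -0.4 -1. ] w 0.00016801382191133902
arm pred 0.04 (np.float64(200.4374754949223), np.float64(64.36097678868582)) (np.float64(199.5376075258493), np.float64(53.155338321779624))
arm pred 0.02 (np.float64(226.45290994889476), np.float64(64.19948881239205)) (np.float64(225.94187087133068), np.float64(52.99779184157052))
arm pred -0.03 (np.float64(291.3645356073104), np.float64(63.79655696498965)) (np.float64(291.8217505216836), np.float64(52.604705959199634))
```

View pics/w13.png

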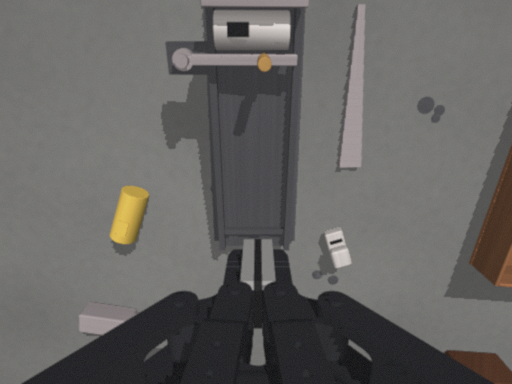

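View pics/scene9.png

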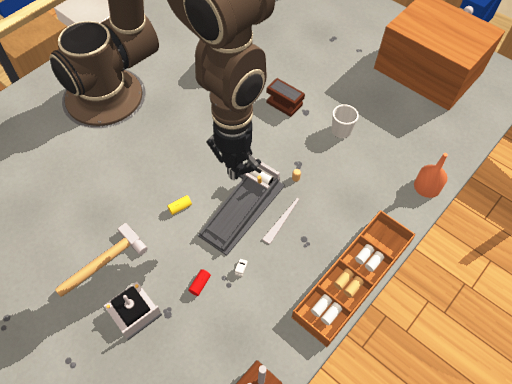

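View pics/top9.png

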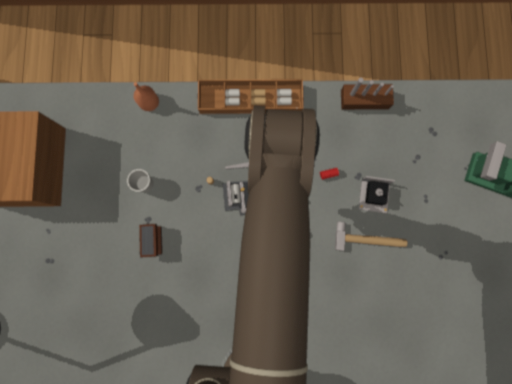

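```bash
python3 - <<'E'
from h import *
from station import ctrl
q,d,m=load('wrist'); p=np.load('pars2.npy'); Rm,o=tframe(*p); g=cv2.cvtColor(q,cv2.COLOR_RGB2GRAY).astype(float)
L=[]
for c in list(range(200,252,3))+list(range(276,290,3)):
    r=np.arange(50,72); w=np.clip(g[50:72,c]-95,0,None); v=(r*w).sum()/w.sum()
    e,dd=ray(m,c,v); el=Rm.T@(e-o); dl=Rm.T@dd; P=el+dl*(.018-el[2])/dl[2]; L.append(P[:2]*1000)
L=np.array(L); k=np.polyfit(L[:,1],L[:,0],1); print('arm x at y=0',k[1],'angle short of across (rad)',-np.arctan(k[0]))
P=[1000*(Rm.T@(dep(m,280,r,d[r,280])-o)) for r in range(12,52,4)]; print(np.round(P,1))
print(ctrl.observe()['contact_force'])
E
```

```text
arm x at y=0 65.1433999116781 angle short of across (rad) -0.010867629092009432
[[ 96.7 -20.5  14.8]
 [ 94.1 -20.3  19.2]
 [ 91.6 -20.2  20.7]
 [ 89.  -20.2  21.6]
 [ 86.4 -20.3  22.1]
 [ 83.9 -20.2  23.3]
 [ 81.2 -20.5  21.5]
 [ 78.5 -20.5  21.3]
 [ 75.6 -20.7  19.6]
 [ 72.5 -21.1  15.1]]
[0.15692026 0.60324944 0.03774169]
```

The keeper is across (x = 65.1 mm, within 0.01 rad of square), the barrel is seated, and the arm is clear of everything.

```bash
python3 -c "
from station import ctrl
print(ctrl.close_job())"
```

```text
the job is handed in; nothing more can be done
None
```

I pushed the barrel up the gutter with the fingertips until it dropped into the seat. I then swung the keeper across by its post in two pushes, sideways first and then uphill, until it met its limit at about 15 N. The arm was backed well clear before I handed the job in, at about 14 s; no verdict was reported.

- **Barrel:** its crest measured about 23 mm above the floor at x ≈ 86 mm, both before and after the keeper was closed. That matches the seated position; on the running floor it would read 28 mm.
- **Keeper:** the arm's centreline is at x = 65.1 mm (65.5 given) and within about 0.01 rad of fully across.
- **Bystanders:** in the last pictures the plug, gauge, mouthpiece, hammer, tin, anvil and switch box looked unmoved. I judged this by eye, not by measurement.
- **Disagreement:** the scene and top cameras placed the gutter about 3 mm further uphill than the wrist camera. I used the wrist values, and the stop and keeper later lined up with them; the lower end and the pivot were a few millimetres off.

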